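# Clip the green status tag to the moisture analyser's tag eye

## Robot

A 7-joint arm with a two-finger parallel gripper is mounted at the origin on the work surface. World frame = base frame: x ahead of the robot, y to its left, z up, the work surface at z = 0. Lengths are in m, angles in rad, forces in N, time in s.
With the tool pointing down it reaches from about 0.425 to 0.975 m from the base axis. Payload 16.7 kg.
Tool frame: the origin (TCP) lies at the very end of the fingers, on their centre line; the grasp point (between the pads) lies 19 mm behind it; z points along the fingers, y is the line along which they close (so a half turn about z gives the same grasp; the last joint's range is limited). The gripper opens to 85 mm and grips with 20 to 120 N. Pads are 22 mm wide; open, the fingers measure 114 mm over their backs; the gripper's body (76 mm by 85 mm) begins 54 mm behind the grasp point. The pads swing forward as they close: fully open they stand 13 mm farther back than shut.
Start: joints at [-0.149, 0.426, 0.074, 1.606, -0.034, 1.111, -0.067], TCP at [0.675, -0, 0.231] pointing down, gripper open.
Joint ranges: [-2.85, 2.85], [-0.5, 2.14], [-1.23, 1.37], [0.21, 2.46], [-1.02, 4.16], [0.16, 2.05], [-2.73, 2.73]. Speed limits (rad/s): [1.89, 1.89, 2.39, 2.39, 3.01, 3.01, 3.01].

## Interface

Orientations are given as a 3x3 rotation matrix whose columns are the frame's x, y, z axes.
In Python, from workcell import robot, vision, job, spotter gives the robot as it stands.
- The arm moves only by the tool move_arm, never from a script. Its argument "deltas" is a list of rows, each a list of 5 numbers: the opening, from 0 (shut) to 1 (fully open), then the shift along the tool's x, y, z in cm, then the turn about the tool's z in rad. A call has 1 to 20 rows; each row is the pose to reach, as a shift and turn from the pose commanded when the call began, along the tool's axes at that moment; what a row does not reach only later rows make up. A row lasts 1/10 s, in which the tool goes at most 50 mm and 8.59 degrees, less where a joint would pass 70% of its speed; a pose out of reach is approached as far as the arm can. A call with a gripper value outside its range is refused whole. The fingers move at their own pace and stop on an object; "squeeze" is the grip in N (left out, the last holds). Time passes only in rows, so rows that repeat a pose let the fingers close. It gives the time, the measured TCP pose, the force, the opening and the grip force at its end, in the units of the state.
- robot.get_state(): the state, without advancing time (a new reading comes with each control period).
- vision.snapshot(name): name is "scene" or "side" or "wrist"; returns the picture (384x512x3 uint8, blue, green, red); there is no depth.
- vision.get_calibration(name): a dict with "K" (3x3 intrinsics, pixels), "k1" (the pictures are not rectified: a ray, as slopes to the right and down, at radius r is drawn at 1 + k1 r^2 times it, then the intrinsics apply), "world_from_camera" (4x4, takes a point from camera to world coordinates). Camera axes: x right, y down, z forward; pixel columns grow to the right and rows downward; lengths in m; the calibration is good to about 2 mm. A picture is of the moment at which its call begins: read the wrist's pose just before it. get_calibration takes no time and is no camera call; for the wrist camera it gives the pose at the moment of the call.
- job.hand_in(): hands the job in; it is judged then, once.
Trained networks look in the newest picture that a camera, given by its name, has taken for a name from the list of things; names that differ only in an ending like _2 or _b are one class to them, and where a whole thing is asked for, a point or a joint stands for the part that bears it (a point fixed in the world has none). Each returns a list of dicts, best first, with "score" (0 to 1); they miss things now and then, are a little off and sometimes report something else, mostly with a low value. They report only what shows in the picture. A call takes as long as a camera call. They do not tell look-alikes from the thing itself.
- spotter.look_for(camera, name): "rect" ([left, top, right, bottom] in pixels, round what is visible of it).
- spotter.mark_of(camera, name): "position" ([column, row] in pixels: a listed point, or the origin of a listed thing).
The state is a dict: "t": time; "joint_positions": joint angles; "joint_vel": joint speeds; "tau": joint torques, N m; "eef_pos": TCP position; "tool_rot": TCP orientation; "force": force on the tool from outside, world axes, zero at the start; "wrist_torque": the same for the moment, N m; "finger_gap": opening from 0.0 (shut) to 1.0 (fully open); "finger_force": force on a finger pad.
Only numpy, scipy, OpenCV 4.12 (cv2) and the standard library are available. Lean on these libraries where they do the work, as an engineer would, in place of code of your own. Each camera call takes 0.05 s, during which the arm holds its last target. There are 200 camera calls.

## Task

The moisture analyser has just been cleaned: pick up the green status tag and push its snap hook onto the near upright leg of the yellow eye until the leg is right inside and the spring gate has flicked shut behind it. Let go and leave the green tag lying flat on the eye's blue plate; leave the red tag where it lies.

Things in the scene. Friction and masses are not known exactly. Their poses are not given: they have to be found in the camera images.
- green_tag: Green status tag lying flat. Origin: underside, below the grip ridge's centre; x points to the hook's mouth, z up. Handle plate x -42 to 28 mm, 36 wide, 12 thick; ridge 44 long (x), 24 wide (y), top 32 mm up: grip it across y. Metal fork 12 thick: throat bottom x 30, jaws y -14 to 14 inside (-21, 24 outside), lips from x 91 to 107 flare the mouth to 52 mm; gate at x 90. 0.15 kg. Push along its +x.
- green_tag_gate (a joint): Green tag's spring gate, a dark 35 mm bar across the mouth at tag x 90 mm, hinged on the +y jaw (y 20.5), swinging only inwards. 0 rad = shut, grows as it opens, 1.5 = folded into the slotted jaw. Its spring always shuts it; pushing a leg through takes 1 to 6 N. A leg at tag x below 48 mm is past the gate, which then flicks shut; at 34 mm it meets the throat bottom.
- tag_eye: Fixed yellow staple (closed upright ring) of 8 mm round bar on a blue plate 6 mm thick, x -125 to 115 mm, 70 wide. Origin: bench height, on the axis of the near leg (nearer the robot); x points to the far leg at x 85 mm, z up. Opening under the top bar: 6 to 57 mm above the bench; top at 65 mm. Push the tag on level along the eye's +x, from the robot's side.
- red_tag: Red status tag, the same shape and size as the green one, with its origin and axes placed alike. Not wanted now.
Mind the look-alikes: they are no part of the job. What is shaped like the green_tag but pink is not meant.

How it is judged:
On the way, in this order (a step that is already met when the one before it is completed fails the run):
1. the near leg, in the hook's mouth, pushes the gate open (x of tag_eye in the frame of green_tag between 0.026 and 0.095 m and y of tag_eye in the frame of green_tag between -0.016 and 0.019 m and value of joint green_tag_gate above 0.3 rad and height (world z) of green_tag below 0.05 m).
2. the gate has flicked shut with the leg inside the hook (x of tag_eye in the frame of green_tag between 0.026 and 0.09 m and y of tag_eye in the frame of green_tag between -0.016 and 0.019 m and value of joint green_tag_gate below 0.15 rad and angle between green_tag's own z axis and vertical below 0.25 rad), for 0.1 s.
At the end, for the whole second after the job is handed in: The near leg of the eye stands inside the green tag's throat (in the tag's frame x 26 to 90 mm, y -16 to +19 mm), the gate is shut (joint below 0.15 rad), and the tag lies at rest on the plate, tilted less than 14 degrees, its origin less than 20 mm above the bench (all of step 2 and height (world z) of green_tag below 0.02 m and linear speed of green_tag below 0.02 m/s and angular speed of green_tag below 0.2 rad/s); the robot touches nothing.
It fails at once if the red tag is shifted more than 30 mm (distance of red_tag from where it was at the start of the episode above 0.03 m).
It also fails if it takes over 35 s, if anything falls off the work surface, if the arm or the gripper's body presses on something with over 40 N, if the wrist force passes 120 N, or if a joint passes its speed limit or range.

## Working session

There is one attempt and no reset: what is moved stays moved. The work goes in short steps, Python scripts to look and compute and a tool call to move; the robot and the scene stay as the last step left them, time stands still between calls to the robot, and variables do not carry over. Pictures are saved under pics/ and viewed, at most 10 in all, crops included, and the job is handed in when it is done.

Besides the shell and the picture viewer there is one more tool, called after "Request:" by a JSON object that holds its "name" and its "arguments", one argument or row to a line. move_arm: Moves the arm, as the interface text tells. Its arguments: {"type":"object","properties":{"deltas":{"type":"array","items":{"type":"array","items":{"type":"number"}}},"squeeze":{"type":"number"}},"required":["deltas"]}

```bash
mkdir -p pics
cat > h.py <<'E'
import numpy as np, cv2
from workcell import robot, vision, job, spotter
def ray(cam,uv,cal=None):
    c=cal or vision.get_calibration(cam);K=np.array(c["K"]);T=np.array(c["world_from_camera"])
    d=(np.array(uv,float)-K[:2,2])/[K[0,0],K[1,1]]
    s=d.copy()
    for _ in range(30): s=d/(1+c["k1"]*(s@s))
    return T[:3,3],T[:3,:3]@np.r_[s,1]
def at(cam,uv,z,cal=None):
    o,d=ray(cam,uv,cal);return o+d*(z-o[2])/d[2]
def proj(cam,p,cal=None):
    c=cal or vision.get_calibration(cam);K=np.array(c["K"]);T=np.array(c["world_from_camera"])
    q=T[:3,:3].T@(np.array(p)-T[:3,3]);s=q[:2]/q[2];s=s*(1+c["k1"]*(s@s))
    return s*[K[0,0],K[1,1]]+K[:2,2]
E
python3 - <<'E'
from h import *
ims=[]
for c in("scene","side","wrist"):
    im=vision.snapshot(c);cv2.imwrite(f"pics/{c}0.png",im)
    for n in("green_tag","tag_eye","red_tag"):
        for r in spotter.mark_of(c,n)[:4]: print(c,n,np.round(r["position"]),round(r["score"],2),np.round(at(c,r["position"],0),3))
    ims.append(im)
cv2.imwrite("pics/a.png",np.vstack(ims[:2])[:, :]) if 0 else None
E
```

```text
scene green_tag [272. 205.] 0.92 [0.48  0.135 0.   ]
scene green_tag [220. 136.] 0.88 [ 0.352 -0.134  0.   ]
scene green_tag [323. 158.] 0.7 [0.268 0.149 0.   ]
scene green_tag [393. 206.] 0.6 [0.32  0.361 0.   ]
scene tag_eye [158. 196.] 0.56 [ 0.617 -0.101  0.   ]
scene red_tag [337. 226.] 0.8 [0.447 0.285 0.   ]
side green_tag [269. 334.] 0.96 [ 0.32   0.363 -0.   ]
side green_tag [236. 219.] 0.8 [0.489 0.148 0.   ]
side green_tag [342. 250.] 0.78 [0.279 0.152 0.   ]
side green_tag [341. 170.] 0.74 [ 0.358 -0.137  0.   ]
side tag_eye [236. 157.] 0.61 [ 0.625 -0.097  0.   ]
side red_tag [211. 271.] 0.69 [0.454 0.293 0.   ]
wrist green_tag [78. 25.] 0.94 [0.495 0.143 0.   ]
wrist green_tag [  4. 258.] 0.84 [ 0.365 -0.12   0.   ]
wrist tag_eye [207. 241.] 0.93 [ 0.617 -0.097  0.   ]
```

View pics/scene0.png

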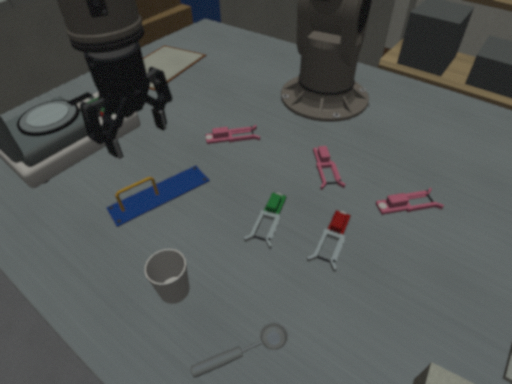

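View pics/wrist0.png

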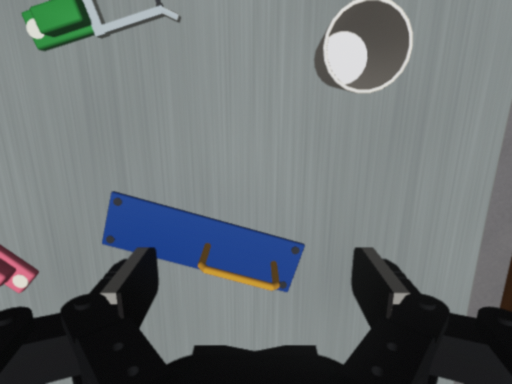

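The scene shows the green tag at (272,205) with white jaws toward (260,240). Possible confusions are the red tag at (337,226) and the pink tags at (220,136), (323,158) and (393,206). I choose the one at (272,205). The blue plate runs from (110,215) to (208,175), and the yellow staple is at (120,195)–(157,182). In the wrist view the green tag is at (60,20), the plate at (112,192)–(304,290), and the staple's top bar at (200,267)–(278,288).

Run:
```python
from h import *
s=robot.get_state();print(np.round(s["tool_rot"],3).tolist(),np.round(s["eef_pos"],4))
print(np.round(vision.get_calibration("wrist")["world_from_camera"],3))
im=cv2.imread("pics/scene0.png")
cv2.imwrite("pics/crop.png",cv2.resize(im[150:280,80:370],None,fx=2.7,fy=2.7,interpolation=cv2.INTER_CUBIC))
for c in("scene","side","wrist"):
    im=cv2.imread(f"pics/{c}0.png");hsv=cv2.cvtColor(im,cv2.COLOR_BGR2HSV)
    m=cv2.inRange(hsv,(105,150,60),(128,255,255));m=cv2.morphologyEx(m,cv2.MORPH_OPEN,np.ones((3,3)))
    cs=[max(cv2.findContours(m,0,1)[0],key=cv2.contourArea)]
    W=np.array([at(c,p[0],.006)[:2]*1000 for p in cs[0]],np.float32)
    (cc,wh,a)=cv2.minAreaRect(W);print(c,"plate",np.round(cc),np.round(wh),round(a,1),np.round(cv2.boxPoints((cc,wh,a))).tolist())
    m=cv2.inRange(hsv,(50,120,40),(75,255,255));k=max(cv2.findContours(m,0,1)[0],key=cv2.contourArea)
    print(c,"green",cv2.boundingRect(k))
for uv in((248,240),(272,244)): print(at("scene",uv,.006))
```

```text
[[-0.0, 1.0, -0.0], [1.0, 0.0, 0.0], [0.0, -0.0, -1.0]] [ 0.6749 -0.      0.2313]
[[ 1.    -0.    -0.     0.676]
 [-0.    -0.961 -0.276  0.071]
 [-0.     0.276 -0.961  0.374]
 [ 0.     0.     0.     1.   ]]
scene plate [ 613. -100.] [ 65. 233.] 73.2 [[492.0, -97.0], [715.0, -164.0], [734.0, -102.0], [511.0, -35.0]]
scene green (266, 194, 19, 19)
side plate [  941. -6191.] [4336. 1745.] 89.7 [[59.0, -8355.0], [1804.0, -8363.0], [1824.0, -4027.0], [79.0, -4019.0]]
side green (223, 201, 36, 23)
wrist plate [613. -98.] [ 68. 237.] 73.5 [[490.0, -97.0], [717.0, -165.0], [736.0, -99.0], [509.0, -32.0]]
wrist green (22, 0, 71, 50)
[0.59404639 0.15415083 0.006     ]
[0.57277244 0.20039857 0.006     ]
```

View pics/crop.png

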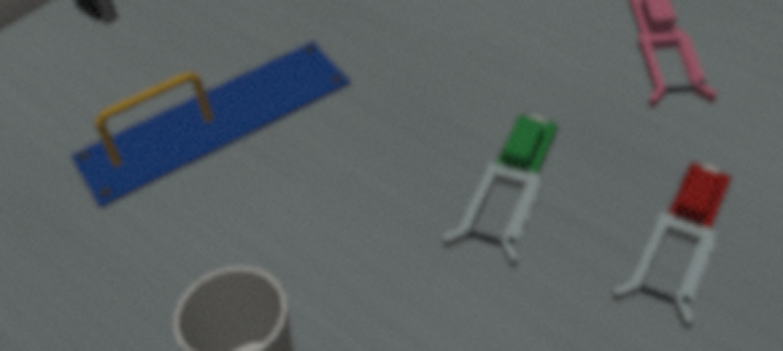

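The crop confirms it: the green tag, with its handle at (525,145) and mouth at (480,245), stands clear of the red tag at (695,200) and the pink one at (660,20). The plate measures 237x68 mm against 240x70 mm given, so the eye's leg is at about (0.618, -0.100) with yaw -16.6°. Next I move above the tag, turned to its yaw of about 19.5°.

Request:
{"name": "move_arm", "arguments": {
  "deltas": [
    [1,14.3,-18.8,3,1.23],
    [1,14.3,-18.8,3,1.23],
    [1,14.3,-18.8,3,1.23],
    [1,14.3,-18.8,3,1.23],
    [1,14.3,-18.8,3,1.23],
    [1,14.3,-18.8,3,1.23],
    [1,14.3,-18.8,3,1.23],
    [1,14.3,-18.8,3,1.23],
    [1,14.3,-18.8,3,1.23],
    [1,14.3,-18.8,3,1.23],
    [1,14.3,-18.8,3,1.23],
    [1,14.3,-18.8,3,1.23]
  ]
}}

```text
t: 1.8
eef_pos: [0.487, 0.143, 0.2013]
tool_rot: [[0.942, 0.336, 0.0], [0.336, -0.942, 0.0], [0.0, -0.0, -1.0]]
force: [0.3, 0.6, -0.6]
finger_gap: 0.998
finger_force: 0.0
```

Run:
```python
from h import *
s=robot.get_state();R=np.array(s["tool_rot"]);p=np.array(s["eef_pos"]);print(np.round(R,3).tolist(),np.round(p,4),np.round(s["joint_positions"],2))
c=vision.get_calibration("wrist");im=vision.snapshot("wrist");cv2.imwrite("pics/w1.png",im)
hsv=cv2.cvtColor(im,cv2.COLOR_BGR2HSV)
m=cv2.inRange(hsv,(50,120,30),(75,255,255));k=max(cv2.findContours(m,0,1)[0],key=cv2.contourArea);print(cv2.boundingRect(k))
for r in spotter.mark_of("wrist","green_tag")[:2]: print(r,at("wrist",r["position"],0,c))
o=np.array([.487,.143,0]);a=np.deg2rad(19.5);A=np.array([[np.cos(a),-np.sin(a),0],[np.sin(a),np.cos(a),0],[0,0,1]])
for q in [(-42,18,12),(-42,-18,12),(28,18,12),(28,-18,12),(-22,12,32),(-22,-12,32),(22,12,32),(22,-12,32),(91,19,12),(107,26,12),(107,-26,12)]:
    cv2.circle(im,tuple(int(v) for v in proj("wrist",o+A@np.array(q)/1000,c)),3,(255,0,255),1)
cv2.imwrite("pics/w1o.png",cv2.resize(im,None,fx=1.5,fy=1.5))
```

```text
[[0.942, 0.336, 0.0], [0.336, -0.942, 0.0], [0.0, -0.0, -1.0]] [0.487  0.143  0.2013] [-0.56  0.18  0.17  2.02 -0.04  0.94 -1.6 ]
(236, 143, 36, 62)
{'position': [17.3, 235.6], 'score': 0.95} [0.32459608 0.36903086 0.        ]
{'position': [254.4, 167.3], 'score': 0.89} [0.48783864 0.14464564 0.        ]
```

View pics/w1o.png

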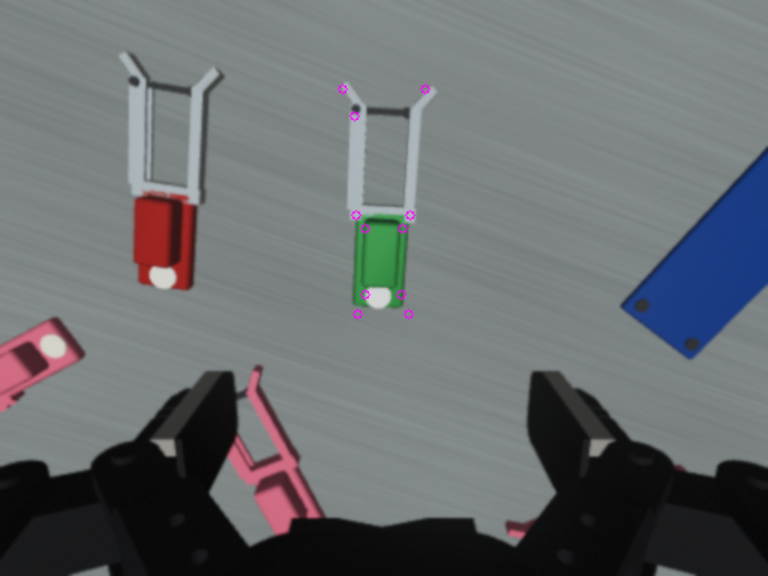

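The overlay shows the green tag at (380,260), mouth up at (390,88). My predicted points are within about 10 px, so a small fit will refine the pose.

Run:
```python
from h import *
from scipy.optimize import least_squares
c=vision.get_calibration("wrist")
P=np.array([(-42,18,12),(-42,-18,12),(-22,12,32),(-22,-12,32),(22,12,32),(22,-12,32),(90,20.5,12),(107,26,12),(107,-26,12)])/1000
U=np.array([(354,305),(403,307),(362,288),(397,289),(364,221),(403,222),(356,108),(345,84),(434,92)])/1.5
def T(v):
    A=np.array([[np.cos(v[2]),-np.sin(v[2]),0],[np.sin(v[2]),np.cos(v[2]),0],[0,0,1]]);return np.r_[v[:2],0]+P@A.T
f=lambda v:(np.array([proj("wrist",q,c) for q in T(v)])-U).ravel()
r=least_squares(f,[.487,.143,.34],loss="soft_l1");print(r.x,np.rad2deg(r.x[2]));print(np.round(f(r.x).reshape(-1,2),1).tolist())
```

```text
[0.49090546 0.14580054 0.29138354] 16.695047112616102
[[-0.5, 0.9], [0.5, 1.2], [-0.2, -0.4], [0.5, 0.1], [0.2, 0.0], [-0.8, 0.6], [0.2, 0.6], [2.3, -3.2], [-1.8, -5.5]]
```

Request:
{"name": "move_arm", "arguments": {
  "deltas": [
    [1,0.46,-0.13,5,0.051],
    [1,0.46,-0.13,10,0.051],
    [1,0.46,-0.13,14,0.051],
    [1,0.46,-0.13,16.5,0.051],
    [1,0.46,-0.13,18.0,0.051],
    [1,0.46,-0.13,18.6,0.051],
    [1,0.46,-0.13,18.6,0.051],
    [0.2,0.46,-0.13,18.6,0.051],
    [0.2,0.46,-0.13,18.6,0.051],
    [0.1,0.46,-0.13,18.6,0.051],
    [0.1,0.46,-0.13,18.6,0.051],
    [0.1,0.46,-0.13,18.6,0.051],
    [0.1,0.46,-0.13,18.6,0.051],
    [0.1,0.46,-0.13,18.6,0.051]
  ],
  "squeeze": 60
}}

```text
t: 3.3
eef_pos: [0.4911, 0.1459, 0.016]
tool_rot: [[0.958, 0.286, 0.001], [0.286, -0.958, 0.0], [0.001, -0.0, -1.0]]
force: [-3.1, -1.2, 11.5]
finger_gap: 0.264
finger_force: 59.1
```

Request:
{"name": "move_arm", "arguments": {
  "deltas": [
    [0.1,0,0,-3,0],
    [0.1,0,0,-7,0],
    [0.1,0,0,-11,0.1],
    [0.1,-2,4,-15,0.2],
    [0.1,-4,8,-15,0.3],
    [0.1,-6,12,-15,0.4],
    [0.1,-7.4,16,-15,0.5],
    [0.1,-7.4,19,-15,0.581],
    [0.1,-7.4,19,-15,0.581],
    [0.1,-7.4,19,-15,0.581],
    [0.1,-7.4,19,-15,0.581]
  ]
}}

```text
t: 4.4
eef_pos: [0.474, -0.0566, 0.1652]
tool_rot: [[0.958, -0.285, -0.0], [-0.285, -0.958, 0.0], [-0.001, -0.0, -1.0]]
force: [-1.1, 0.7, -1.5]
finger_gap: 0.262
finger_force: 60.0
```

Run:
```python
from h import *
s=robot.get_state();R=np.array(s["tool_rot"]);p=np.array(s["eef_pos"]);print(np.round(R,3).tolist(),np.round(p,4))
c=vision.get_calibration("wrist");im=vision.snapshot("wrist");cv2.imwrite("pics/w2.png",im)
e=np.deg2rad(-16.6);A=np.array([[np.cos(e),-np.sin(e),0],[np.sin(e),np.cos(e),0],[0,0,1]])
def dots(o,A,Q,col):
    for q in Q: cv2.circle(im,tuple(int(v) for v in proj("wrist",o+A@np.array(q)/1000,c)),2,col,1)
im=cv2.resize(im,None,fx=1,fy=1)
dots(np.array([.618,-.1,0]),A,[(-125,35,6),(-125,-35,6),(0,0,6),(0,0,61),(85,0,61),(115,35,6),(115,-35,6)],(255,0,255))
dots(np.array([p[0],p[1],p[2]-.016]),A,[(-42,18,12),(-42,-18,12),(-22,12,32),(-22,-12,32),(22,12,32),(22,-12,32),(90,20.5,12),(91,-21,12),(30,14,12),(30,-14,12)],(255,255,0))
cv2.imwrite("pics/w2o.png",cv2.resize(im,None,fx=1.5,fy=1.5))
```

```text
[[0.958, -0.285, -0.0], [-0.285, -0.958, 0.0], [-0.001, -0.0, -1.0]] [ 0.474  -0.0566  0.1652]
```

View pics/w2o.png

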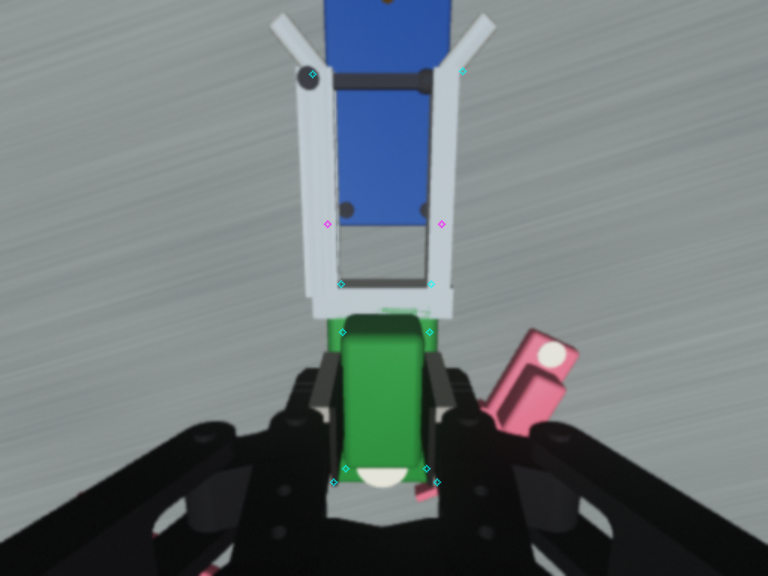

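The tag sits straight in the gripper. The plate's screws at (346,210) and (425,210) are centred on the throat (341–430), and the near leg is just visible at (387,0), so the alignment is within about 1 mm. Next I lower to just above the plate height.

Request:
{"name": "move_arm", "arguments": {
  "deltas": [
    [0.1,0,0,5,0],
    [0.1,0,0,9,0],
    [0.1,0,0,12,0],
    [0.1,0,0,13.5,0],
    [0.1,0,0,14.1,0],
    [0.1,0,0,14.1,0],
    [0.1,1,0,14.1,0],
    [0.1,2,0,14.1,0],
    [0.1,3,0,14.1,0],
    [0.1,3,0,14.1,0]
  ]
}}

```text
t: 5.45
eef_pos: [0.5051, -0.0665, 0.0249]
tool_rot: [[0.958, -0.287, 0.002], [-0.287, -0.958, -0.0], [0.002, -0.0, -1.0]]
force: [0.4, -0.3, -1.3]
finger_gap: 0.263
finger_force: 60.0
```

Run:
```python
from h import *
a=vision.snapshot("wrist")[0:288];b=vision.snapshot("side");cv2.imwrite("pics/s3.png",b)
cv2.imwrite("pics/m3.png",np.hstack([cv2.resize(a[:, 100:420],(380,342)),cv2.resize(b[90:230,150:330],(420,326)).copy() if 0 else cv2.resize(b[90:230,150:330],(420,342))]))
```

```text
(no output)
```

View pics/m3.png

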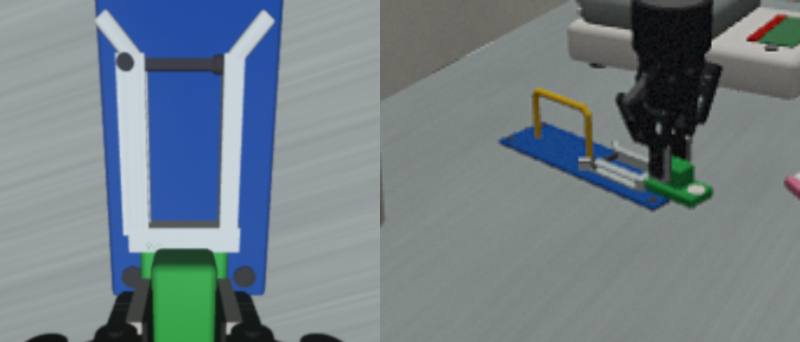

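The hook is level at the plate and about 2 mm left of the plate's centre line (185 against 190 px). The leg is ahead of the mouth. I shift 2 mm right and push.

Request:
{"name": "move_arm", "arguments": {
  "deltas": [
    [0.1,0.3,0.2,0,0],
    [0.1,1,0.2,0,0],
    [0.1,1.6,0.2,0,0],
    [0.1,2.2,0.2,0,0],
    [0.1,2.8,0.2,0,0],
    [0.1,3.4,0.2,0,0],
    [0.1,4,0.2,0,0],
    [0.1,4.6,0.2,0,0],
    [0.1,5.2,0.2,0,0],
    [0.1,5.8,0.2,0,0],
    [0.1,6.4,0.2,0,0],
    [0.1,6.8,0.2,0,0],
    [0.1,7.2,0.2,0,0],
    [0.1,7.6,0.2,0,0],
    [0.1,7.8,0.2,0,0],
    [0.1,7.8,0.2,0,0],
    [0.1,7.8,0.2,0,0]
  ]
}}

```text
t: 7.25
eef_pos: [0.5769, -0.0904, 0.0243]
tool_rot: [[0.958, -0.287, -0.0], [-0.287, -0.958, 0.0], [-0.0, 0.0, -1.0]]
force: [0.2, 0.2, -1.7]
finger_gap: 0.263
finger_force: 60.0
```

Run:
```python
from h import *
a=vision.snapshot("wrist")[0:288];b=vision.snapshot("side")
cv2.imwrite("pics/m4.png",np.hstack([cv2.resize(a[:, 100:420],(380,342)),cv2.resize(b[90:230,150:330],(420,342))]))
```

```text
(no output)
```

View pics/m4.png

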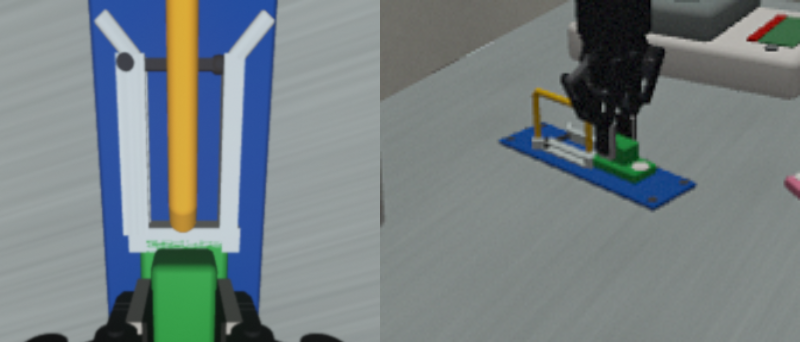

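The gate bar is straight across the mouth behind the leg, so it is shut. The leg is centred near the throat bottom, and there is no side force. I lower it onto the plate, release and lift away.

Request:
{"name": "move_arm", "arguments": {
  "deltas": [
    [0.1,0,0,0.1,0],
    [0.1,0,0,0.2,0],
    [0.1,0,0,0.2,0],
    [0.5,0,0,0.2,0],
    [0.8,0,0,0.2,0],
    [0.8,0,0,0.2,0],
    [0.8,0,0,0.2,0],
    [0.8,0,0,0.2,0],
    [0.8,0,0,-1,0],
    [0.8,0,0,-3,0],
    [0.8,0,0,-6,0],
    [0.8,0,0,-9,0],
    [0.8,0,0,-12,0],
    [0.8,0,0,-12,0],
    [0.8,0,0,-12,0]
  ]
}}

```text
t: 8.85
eef_pos: [0.5775, -0.0903, 0.1455]
tool_rot: [[0.958, -0.287, 0.002], [-0.287, -0.958, 0.0], [0.002, -0.001, -1.0]]
force: [0.8, 1.0, 0.8]
finger_gap: 0.801
finger_force: 0.0
```

Run:
```python
from h import *
a=vision.snapshot("wrist")[0:288];b=vision.snapshot("side")
cv2.imwrite("pics/m5.png",np.hstack([cv2.resize(a[:, 100:420],(380,342)),cv2.resize(b[90:230,150:330],(420,342))]))
```

```text
(no output)
```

View pics/m5.png

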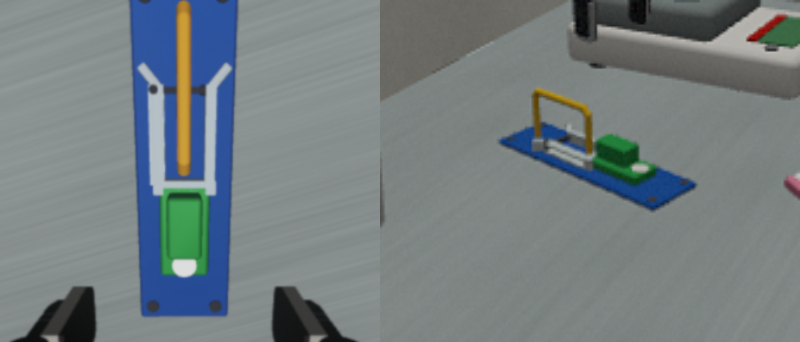

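The tag lies flat on the plate with the leg in the throat, the gate shut and the gripper clear.

```bash
python3 -c "
from workcell import job
print(job.hand_in())"
```

```text
the job is handed in; nothing more can be done
None
```

The green tag is hooked on the near leg of the eye with its gate shut, lying flat on the blue plate; the red tag was not touched, and the job is handed in (no verdict was returned).

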